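# Unpack a coupon tube and hold it slanted over the light tile

## Robot

A 7-joint arm with a two-finger parallel gripper is mounted at the origin on the work surface. World frame = base frame: x ahead of the robot, y to its left, z up, the work surface at z = 0. Lengths are in m, angles in rad, forces in N, time in s.
With the tool pointing down it reaches from about 0.35 to 0.9 m from the base axis. Payload 8.1 kg.
Tool frame: the origin (TCP) lies at the very end of the fingers, on their centre line; the grasp point (between the pads) lies 19 mm behind it; x points along the fingers, y is the direction in which the jaws open and shut, and the axes are right-handed (so a half turn about x gives the same grasp; the last joint's range is limited). The gripper opens to 92 mm and grips with 3 to 60 N. Pads are 19 mm wide; open, the fingers measure 130 mm over their backs; the gripper's body (75 mm by 190 mm) begins 47 mm behind the grasp point.
Start: joints at [1.078, 0.434, 0.025, 1.573, -0.012, 1.134, -0.075], TCP at [0.237, -0.578, 0.227] pointing down, gripper open.
Joint ranges: [-2.62, 2.62], [-0.44, 2.09], [-1.27, 1.32], [0.08, 2.57], [-1.32, 4.46], [0.12, 2], [-2.74, 2.74]. Speed limits (rad/s): [2.22, 2.22, 3.01, 3.01, 3.14, 3.14, 3.14].

## Interface

Orientations are given as a rotation vector (axis times angle).
In Python, from cell import arm gives the robot as it stands.
- The arm moves only by the tool servo_tool, never from a script. Its argument "plan" is a list of rows, each a list of 2 entries, a list of its own where there are three numbers: the shift along the world's x, y, z in cm, then the turn, a rotation vector about the world's x, y, z in degrees. A call has 1 to 12 rows; each row is the pose to reach, as a shift and turn from the pose measured when the call began; what a row does not reach only later rows make up. A row lasts 1/10 s, in which the tool goes at most 50 mm and 8.59 degrees, less where a joint would pass 70% of its speed; a pose out of reach is approached as far as the arm can. A call with a gripper value outside its range is refused whole. "grip" is the opening, from 0 (shut) to 1 (fully open), set as the call begins (left out, the last holds). The fingers move at their own pace and stop on an object; "squeeze" is the grip in N (left out, the last holds). Time passes only in rows, so rows that repeat a pose let the fingers close. It gives the time, the measured TCP pose, the force and the opening at its end, in the units of the state.
- arm.observe(): the state, without advancing time (a new reading comes with each control period).
- arm.get_image(name): name is "scene" or "top" or "wrist"; returns a dict with "frame" (384x512x3 uint8, blue, green, red), "fx", "fy", "cx", "cy" (pixels), "position" and "rotation" of the camera in the world. Camera axes: x right, y down, z forward; pixel columns grow to the right and rows downward; lengths in m; the calibration is good to about 2 mm. A picture is of the moment at which its call begins. There is no depth.
- arm.sign_off(): hands the job in, once; it reports no verdict.
Trained networks look in a picture, given as the dict that the camera call returned (one of the last four; its "shot" number tells which), for a name from the list of things; names that differ only in an ending like _2 or _b are one class to them, and where a whole thing is asked for, a point or a joint stands for the part that bears it (a point fixed in the world has none). Each returns a list of dicts, best first, with "score" (0 to 1); they miss things now and then, are a little off and sometimes report something else, mostly with a low value. They report only what shows in the picture. A call takes as long as a camera call. They do not tell look-alikes from the thing itself.
- arm.search_frame(picture, query): "at" ([column, row] in pixels, amid what is visible of it).
- arm.trace(picture, query): "pixels" (384x512 bool, what is visible of it) and "at" ([column, row] in pixels, amid what is visible of it).
The state is a dict: "clock": time; "joints": joint angles; "dq": joint speeds; "joint_efforts": joint torques, N m; "position": TCP position; "ee_rot": TCP orientation; "force": force on the tool from outside, world axes, zero at the start; "ft_torque": the same for the moment, N m; "width": opening from 0.0 (shut) to 1.0 (fully open).
Only numpy, scipy, OpenCV 4.12 (cv2) and the standard library are available. Lean on these libraries where they do the work, as an engineer would, in place of code of your own. Each camera call takes 0.05 s, during which the arm holds its last target.

## Task

Swing both flaps of the cardboard carton open past upright and leave them open, then draw the red-capped tube up out of the carton. Hold it over the middle of the light tile, slanted at about 45 degrees with the cap end uppermost and its bottom end about 10 cm above the tile, so that the coupon inside can be inspected; finish holding it still there, without letting go. Do not disturb the blue-capped tubes or anything else on the bench.

Things in the scene. Friction and masses are not known exactly. Their poses are not given: they have to be found in the camera images.
- carton: Brown cardboard carton fixed to the bench, 170 (x) x 140 (y) x 111 mm high, walls and floor 5 mm, turned up to 0.3 rad. Origin: centre of underside. Foam up to z = 50 mm has three 32 mm holes at x = -50, 0, 50 mm, y = 0; a tube stands in each on the floor, top at z = 105 mm. Free beside each cap: 47 mm to the +y and -y walls, 14 mm to the next cap. Two flaps close it.
- flap_left (a joint): Angle (rad) of the flap on the carton's +y wall: 0 shut and level, 1.57 upright, 2.3 stop (leaning out). Hinge line along the carton's x at y = +70, z = 111 mm (carton frame). Flap 170 x 68 x 4 mm, 50 g, reaching from the hinge to the carton's middle. Stiff hinge (0.05 N m): stays where it is left. Starts at 0 to 0.4.
- flap_right (a joint): The same for the flap hinged on the carton's -y wall: hinge line at y = -70 mm, z = 111 mm in the carton frame; opening angle positive, 0 shut, 1.57 upright, stop at 2.3.
- tab_left (a point): Grip point in the left flap's green pull tab, an upright fin on its upper face, 10 mm thick along the hinge line, 16 mm across, 41 mm high above the flap. Point: 11 mm below the fin's top; with the flap shut 54 mm inward of the hinge line and 34 mm above it; x = +35 mm in the carton frame. Moves with the flap. Pinched along the hinge line, the tab can pivot between the fingers.
- tab_right (a point): The same point on the right flap's green tab, 54 mm from its hinge line, 34 mm above it when shut, at x = -35 mm in the carton frame.
- tube_red: The tube with the red cap, in any of the three holes: clear, 30 mm diameter, 100 mm long overall, flat bottom, about 60 g, a brown coupon inside. The cap is the top 20 mm, 36 mm diameter. Origin: centre of the bottom face; its z axis runs along the tube towards the cap.
- red_foot (a point): Centre of the bottom face of the red-capped tube.
- red_middle (a point): The point on the red-capped tube's axis halfway along it, 50 mm from the bottom.
- light_tile: Flat light tile fixed on the bench, 170 x 170 x 12 mm, white face in an aluminium rim. Origin: centre of its underside, its top is 12 mm higher. On the other side of the robot's centre line from the carton.
- tube_blue1: A blue-capped tube, same size as the red one (origin: centre of its bottom), in another hole of the carton; stays there.
- tube_blue2: The other blue-capped tube; stays in its hole.
- media_bottle: Amber bottle with blue cap, 76 mm diameter, 170 mm high. Stands at the left of the bench. Origin: centre of underside.
- wash_jar: White jar, 60 mm diameter, 110 mm high, behind the work area. Origin: centre of underside.
- beaker: Glass beaker, 72 mm diameter, 90 mm high. Stands at the right of the bench. Origin: centre of underside.
- tip_box: Blue box of pipette tips, 85 x 120 x 76 mm. Stands at the left of the bench. Origin: centre of underside.
- forceps_tray: Steel tray with forceps, 100 x 180 x 20 mm. Stands at the right of the bench. Origin: centre of underside.
Things that resemble listed ones, but are neither listed nor needed, are in the scene too. Leave any orange or turquoise look-alike of the carton alone.

How it is judged:
On the way, in this order (a step that is already met when the one before it is completed fails the run):
1. both carton flaps stand open past upright (value of joint each of flap_left, flap_right above 1.6 rad), for 0.2 s.
2. the red-capped tube is drawn clear out of the carton, in the fingers (height (world z) of red_foot above 0.113 m and contact force between the fingers and tube_red above 0.5 N), for 0.1 s.
At the end, for the whole second after the job is handed in: Both flaps beyond 1.6 rad; red-capped tube held still in the fingers, cap end up, 33 to 57 degrees from vertical, bottom end 55 to 150 mm above the tile, its middle within 55 mm sideways of the tile's centre, touching neither carton nor tile; all other loose things within 30 mm of their start (all of step 1 and angle between tube_red's own z axis and vertical between 0.58 and 0.99 rad and height (world z) of red_foot between 0.067 and 0.162 m and horizontal distance between red_middle and light_tile below 0.055 m and contact force between the fingers and tube_red above 0.5 N and contact force between tube_red and carton below 0.1 N and contact force between tube_red and light_tile below 0.1 N and linear speed of tube_red below 0.03 m/s and angular speed of tube_red below 0.3 rad/s and distance of each of tube_blue1, tube_blue2, media_bottle, wash_jar, beaker, tip_box, forceps_tray from where it was at the start of the episode below 0.03 m); the arm keeps its last pose, push and grip.
It fails at once if a blue-capped tube or another bystander moved more than 30 mm (distance of any of tube_blue1, tube_blue2, media_bottle, wash_jar, beaker, tip_box, forceps_tray from where it was at the start of the episode above 0.03 m).
It also fails if it takes over 64 s, if anything falls off the work surface, if the arm or the gripper's body presses on something with over 40 N, if the wrist force passes 120 N, or if a joint passes its speed limit or range.

## Working session

There is one attempt and no reset: what is moved stays moved. The work goes in short steps, Python scripts to look and compute and a tool call to move; the robot and the scene stay as the last step left them, time stands still between calls to the robot, and variables do not carry over. Pictures are saved under pics/ and viewed, and the job is handed in when it is done.

Besides the shell and the picture viewer there is one more tool, called as name(argument=value, ...) on one line, values as JSON. servo_tool: Moves the arm, as the interface text tells. Its arguments: {"type":"object","properties":{"plan":{"type":"array","items":{"type":"array"}},"grip":{"type":"number"},"squeeze":{"type":"number"}},"required":["plan"]}

```bash
mkdir -p pics; ls; cat > h.py <<'E'
import numpy as np, cv2
from cell import arm
from scipy.spatial.transform import Rotation as R
def snap(name,fn):
    p=arm.get_image(name); cv2.imwrite('pics/'+fn,p['frame']); return p
def Rm(p):
    r=np.array(p['rotation'],float); return r if r.shape==(3,3) else R.from_rotvec(r).as_matrix()
def proj(p,X):
    X=np.atleast_2d(X); c=(X-np.array(p['position']))@Rm(p)
    return np.c_[p['fx']*c[:,0]/c[:,2]+p['cx'],p['fy']*c[:,1]/c[:,2]+p['cy']]
def ray(p,uv):
    d=Rm(p)@np.array([(uv[0]-p['cx'])/p['fx'],(uv[1]-p['cy'])/p['fy'],1]); return np.array(p['position']),d
def onz(p,uv,z):
    o,d=ray(p,uv); return o+d*(z-o[2])/d[2]
E
python3 - <<'E'
from h import *
print(arm.observe())
for n in ['scene','top']:
    p=snap(n,n+'0.png'); print(n,p['position'],Rm(p).tolist(),p['fx'],p['cx'],p['cy'])
    for q in ['carton','flap_left','flap_right','tab_left','tab_right','light_tile','tube_red']:
        print(q,[(np.round(d['at']),round(d['score'],2)) for d in arm.search_frame(p,q)])
E
```

```text
pics
{'clock': 0.0, 'joints': array([ 1.07840575,  0.43522818,  0.02496546,  1.57410475, -0.01159303,
        1.13397584, -0.07508571]), 'dq': array([-2.35674545e-03, -1.05938704e-03, -2.23721907e-05,  2.23489556e-04,
       -1.48766984e-03,  1.17877797e-03, -5.90358738e-04]), 'joint_efforts': array([-6.16654706e-04, -6.67851305e+01,  9.84556787e-01, -3.14456642e+01,
       -6.05618418e-02,  4.30347549e-02,  1.64897465e-04]), 'position': array([ 0.2372521 , -0.5776679 ,  0.22593869]), 'ee_rot': array([ 2.00787688,  0.39794131, -2.00879033]), 'force': array([-0.57201297, -0.69891565, -0.56187932]), 'ft_torque': array([-0.01633151, -0.02491923,  0.00570736]), 'width': 0.9995453509098368}
scene [ 1.0942826  -0.81101572  1.12876493] [[0.8182062831594574, 0.4000345374312465, -0.41292959092386927], [0.5745585910342635, -0.5945778370484274, 0.5624585506146524], [-0.020515936905424303, -0.6974593640872435, -0.7163306022919238]] 445.27431060530154 255.52310990803787 192.11591186508272
carton [(array([246., 141.]), 0.89), (array([145., 229.]), 0.85), (array([292., 170.]), 0.83)]
flap_left [(ar
[... 798 characters left out ...]
589500461 259.9502917162707 194.32237632649844
carton [(array([172., 276.]), 0.94), (array([185., 192.]), 0.63), (array([346., 275.]), 0.62), (array([ 92., 236.]), 0.43)]
flap_left [(array([339., 277.]), 0.75), (array([156., 279.]), 0.64), (array([170., 195.]), 0.63)]
flap_right [(array([178., 278.]), 0.95), (array([356., 277.]), 0.8), (array([241., 122.]), 0.74), (array([100., 185.]), 0.55)]
tab_left [(array([172., 195.]), 0.65), (array([152., 281.]), 0.62), (array([337., 276.]), 0.57), (array([100., 183.]), 0.44)]
tab_right [(array([180., 282.]), 0.87), (array([361., 280.]), 0.71), (array([194., 200.]), 0.64)]
light_tile [(array([309., 200.]), 0.86), (array([193., 198.]), 0.6)]
tube_red []
```

View pics/scene0.png

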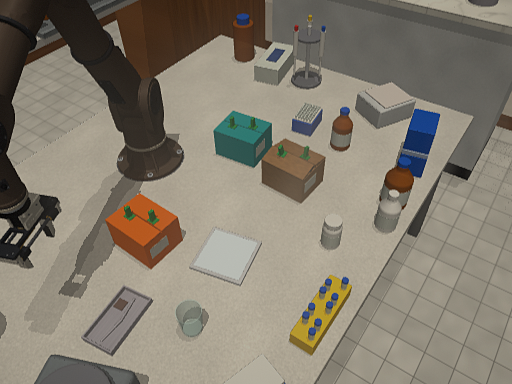

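View pics/top0.png

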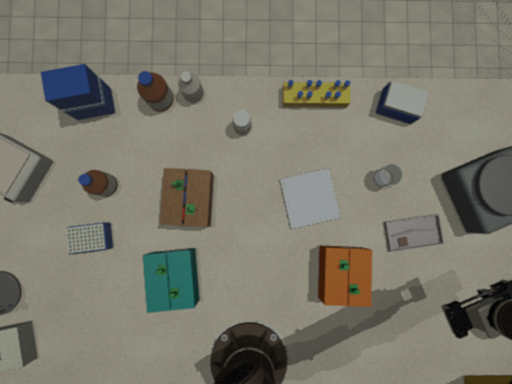

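Brown carton is at about (187,197) in top and (293,168) in scene; the light tile is at (310,198) in top. The orange and teal cartons are look-alikes. Next I fit the carton's pose.

```bash
cat > fit.py <<'E'
from h import *
import cv2
def T(x,y,yaw):
    c,s=np.cos(yaw),np.sin(yaw); M=np.array([[c,-s,0],[s,c,0],[0,0,1]]); return lambda P:np.atleast_2d(P)@M.T+[x,y,0]
def flap_pts(side,a,P): # P: (x, inward, up) -> carton frame
    P=np.atleast_2d(P).astype(float); c,s=np.cos(a),np.sin(a)
    # inward dist d, up h; opening rotates inward edge up & out
    d=P[:,1]*c-P[:,2]*s; h=P[:,1]*s+P[:,2]*c
    sg=1 if side=='L' else -1
    return np.c_[P[:,0],sg*(.07-d),.111+h]
def quads(v):
    x,y,yaw,al,ar=v; t=T(x,y,yaw)
    box=np.array([[sx*.085,sy*.07,z] for z in(0,.111) for sx,sy in((1,1),(1,-1),(-1,-1),(-1,1))])
    out=[t(box)]
    for s,a in(('L',al),('R',ar)):
        out.append(t(flap_pts(s,a,[[-.085,0,.0],[.085,0,0],[.085,.068,.0],[-.085,.068,.0]])))
    return out
def tab(v,side):
    x,y,yaw,al,ar=v
    return T(x,y,yaw)(flap_pts(side,al if side=='L' else ar,[[.035 if side=='L' else -.035,.054,.034]]))[0]
def draw(p,v,fn,win,k=6):
    im=cv2.resize(p['frame'][win[1]:win[3],win[0]:win[2]],None,fx=k,fy=k,interpolation=cv2.INTER_CUBIC)
    tr=lambda P:((proj(p,P)-[win[0],win[1]]+.5)*k).astype(int)
    if v is not None:
        b,l,r=quads(v)
        for q,c in((b[:4],(255,0,0)),(b[4:],(255,255,0)),(l,(0,0,255)),(r,(255,0,255))): cv2.polylines(im,[tr(q)],True,c,1)
        for s in'LR': cv2.circle(im,tuple(tr(tab(v,s))[0].tolist()),4,(0,255,255),1)
    cv2.imwrite('pics/'+fn,im)
E
cat > s1.py <<'E'
from fit import *
from scipy.optimize import least_squares
ps=[];ms=[]
for n,near in(('scene',(292,170)),('top',(187,197))):
    p=snap(n,'x.png'); 
    c=[d for d in arm.trace(p,'carton') if np.hypot(*(np.array(d['at'])-near))<25]
    print(n,len(c),[ (d['at'],d['score'],d['pixels'].sum()) for d in c])
    ps.append(p);ms.append(c[0]['pixels'] if c else None)
    if n=='top':
        t=arm.trace(p,'light_tile'); t=[d for d in t if d['at'][0]>280]; print(t[0]['at'],onz(p,t[0]['at'],.012))
        ys,xs=np.nonzero(t[0]['pixels']); print('tile mean',onz(p,(xs.mean(),ys.mean()),.012))
import scipy.ndimage as nd
def hull_mask(p,v):
    m=np.zeros((384,512),np.uint8); b,l,r=quads(v)
    pts=proj(p,np.vstack([b])); h=cv2.convexHull(pts.astype(np.float32)); 
    cv2.fillConvexPoly(m,((h)*16).astype(np.int32),255,shift=4)
    for q in(l,r): cv2.fillConvexPoly(m,(proj(p,q)*16).astype(np.int32),255,shift=4)
    return m
def cost(v):
    return sum((cv2.GaussianBlur((hull_mask(p,v)>0).astype(np.float32),(0,0),1.)-cv2.GaussianBlur(m.astype(np.float32),(0,0),1.)).__pow__(2).sum() for p,m in zip(ps,ms) if m is not None)+ 20*(max(0,-v[3])+max(0,-v[4]))*100
from scipy.optimize import minimize
best=None
o=onz(ps[1],(187,197),.111)
for y0 in(-.15,0,.15):
    r=minimize(cost,[o[0],o[1],y0,.15,.15],method='Nelder-Mead',options=dict(initial_simplex=np.array([[o[0],o[1],y0,.15,.15]]+[[o[0]+.02*(i==0),o[1]+.02*(i==1),y0+.1*(i==2),.15+.15*(i==3),.15+.15*(i==4)] for i in range(5)]),maxiter=600))
    print(r.x,r.fun)
    if best is None or r.fun<best.fun: best=r
v=best.x
np.save('v.npy',v)
draw(ps[0],v,'fit_s.png',(250,125,340,210));draw(ps[1],v,'fit_t.png',(145,155,230,240))
draw(ps[0],None,'raw_s.png',(250,125,340,210));draw(ps[1],None,'raw_t.png',(145,155,230,240))
print(tab(v,'L'),tab(v,'R'))
E
python3 s1.py
```

```text
scene 1 [([291.9, 170.5], 0.7, np.int64(2842))]
top 1 [([184.4, 196.8], 0.61, np.int64(2916))]
[308.5, 196.7] [ 0.53106182 -0.19607779  0.012     ]
tile mean [ 0.52535324 -0.1990929   0.012     ]
[ 0.52176481  0.19404822 -0.03636488  0.12193203  0.21856651] 46.82477569580078
[ 0.52155952  0.1939268  -0.03757876  0.12255789  0.26609213] 44.71002960205078
[ 0.52250251  0.19423988 -0.03885636  0.36862668  0.31253036] 48.53025817871094
[0.55730731 0.21315892 0.15134654] [0.48557581 0.16841947 0.15800341]
```

```bash
python3 - <<'E'
import cv2,numpy as np
a=[cv2.resize(cv2.imread('pics/'+f),(400,300)) for f in('fit_s.png','raw_s.png','fit_t.png','raw_t.png')]
cv2.imwrite('pics/m1.png',np.vstack([np.hstack(a[:2]),np.hstack(a[2:])]))
E
```

```text
(no output)
```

View pics/m1.png

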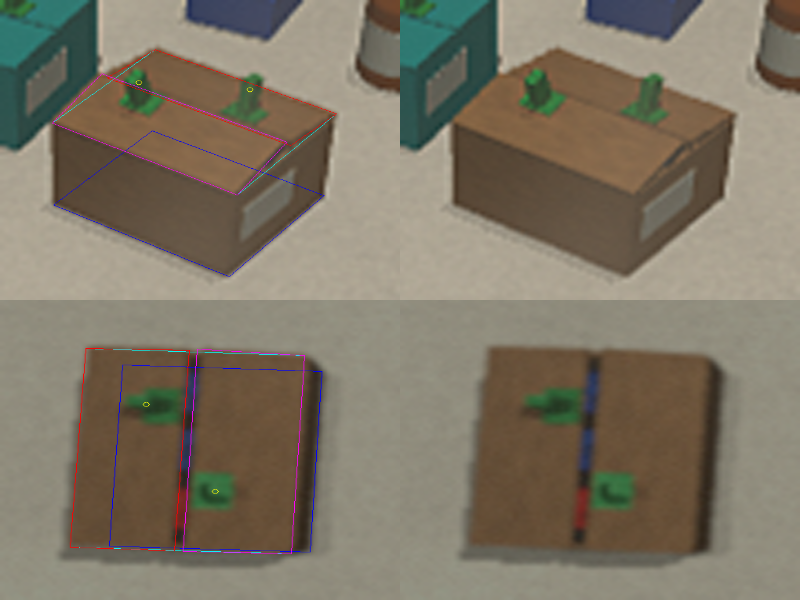

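```bash
cat > st.py <<'E'
from fit import *
s=arm.observe(); M=R.from_rotvec(s['ee_rot']).as_matrix()
print('t',round(s['clock'],2),'pos',np.round(s['position'],4),'w',round(s['width'],3),'F',np.round(s['force'],1))
print('xaxis',np.round(M[:,0],3),'yaxis',np.round(M[:,1],3),'j',np.round(s['joints'],2))
g=s['position']-.019*M[:,0]; print('grasp',np.round(g,4))
E
python3 st.py; python3 - <<'E'
from fit import *
s=arm.observe(); M=R.from_rotvec(s['ee_rot']).as_matrix(); v=np.load('v.npy')
yaw=v[2]
D=np.array([[0,0,0]]) 
for sg in(1,-1):
    yv=sg*np.array([np.cos(yaw),np.sin(yaw),0]); xv=np.array([0,0,-1.]); W=np.c_[xv,yv,np.cross(xv,yv)]
    print(sg,np.degrees(R.from_matrix(W@M.T).as_rotvec()))
    print((tab(v,'R')+[0,0,-.019]-s['position'])*100)
E
```

```text
t 1.05 pos [ 0.2375 -0.5781  0.2267] w 0.999 F [ 0.3  0.4 -0.5]
xaxis [-0. -0. -1.] yaxis [ 0.38  -0.925  0.   ] j [ 1.08  0.43  0.02  1.57 -0.01  1.13 -0.08]
grasp [ 0.2375 -0.5781  0.2457]
1 [1.72680407e-03 9.53088270e-04 6.55153859e+01]
[24.80785476 74.65426259 -8.77209038]
-1 [ 1.07158279e-03 -1.94149229e-03 -1.14484614e+02]
[24.80785476 74.65426259 -8.77209038]
```

servo_tool(plan=[[[2,3,1],[0,0,4]],[[5,7,2],[0,0,8]],[[7,11,3],[0,0,12]],[[10,15,3],[0,0,16]],[[13,20,3],[0,0,20]],[[15,24,3],[0,0,24]],[[17,28,3],[0,0,28]],[[19,33,3],[0,0,32]],[[21,38,3],[0,0,36]],[[22,42,3],[0,0,40]],[[23,47,3],[0,0,44]],[[24,51,3],[0,0,48]]], grip=0.55)

```text
clock: 2.25
position: [0.4776, -0.0653, 0.2571]
ee_rot: [1.455, 1.029, -1.454]
force: [1.2, -0.1, -0.4]
width: 0.55
```

```bash
cat > go.py <<'E'
import sys
from fit import *
# go.py side angle squeezed-lean(deg outward) dz : shift/turn to reach the tab grip
def targ(v,side,a,lean,off=0):
    x,y,yaw=v[:3]; t=T(x,y,yaw)
    g=t(flap_pts(side,a,[[.035 if side=='L' else -.035,.054,.034]]))[0]
    sg=1 if side=='L' else -1
    up=t([[0,sg*np.sin(np.radians(lean)),np.cos(np.radians(lean))]])[0]-t([[0,0,0]])[0]
    yv=t([[1,0,0]])[0]-t([[0,0,0]])[0]; xv=-up; W=np.c_[xv,yv,np.cross(xv,yv)]
    return g+xv*(.019-off),W
def rel(P,W):
    s=arm.observe(); M=R.from_rotvec(s['ee_rot']).as_matrix()
    return np.round((P-s['position'])*100,2),np.round(np.degrees(R.from_matrix(W@M.T).as_rotvec()),1)
if __name__=='__main__':
    v=np.load('v.npy'); 
    for a in sys.argv[2:]:
        a,l,o=map(float,a.split(',')); print(a,l,o,*rel(*targ(v,sys.argv[1],a,l,o)))
E
python3 st.py; python3 go.py R .266,0,.06 .266,0,0
```

```text
t 2.25 pos [ 0.4776 -0.0653  0.2571] w 0.55 F [ 1.2 -0.1 -0.4]
xaxis [ 0.001  0.    -1.   ] yaxis [ 0.943 -0.333  0.001] j [ 0.38  0.21 -0.42  1.84  0.1   1.11 -0.41]
grasp [ 0.4776 -0.0653  0.2761]
0.266 0.0 0.06 [ 0.79 23.37 -5.81] [-0.   0.  17.3]
0.266 0.0 0.0 [  0.79  23.37 -11.81] [-0.   0.  17.3]
```

servo_tool(plan=[[[0.3,5,-1],[0,0,4]],[[0.5,10,-2],[0,0,8]],[[0.6,15,-4],[0,0,12]],[[0.8,20,-5.8],[0,0,16]],[[0.8,23.4,-5.8],[0,0,17.3]],[[0.8,23.4,-5.8],[0,0,17.3]],[[0.8,23.4,-5.8],[0,0,17.3]]])

```text
clock: 2.95
position: [0.4853, 0.1697, 0.199]
ee_rot: [1.235, 1.193, -1.234]
force: [0.6, -2.2, -0.2]
width: 0.552
```

```bash
python3 st.py; python3 go.py R .266,0,0; python3 - <<'E'
from fit import *
p=snap('wrist','w1.png'); v=np.load('v.npy')
for q in('tab_right','tab_left'): print([(d['at'],d['score']) for d in arm.search_frame(p,q)], proj(p,tab(v,q[4].upper())))
for s,q in(('scene',(250,125,340,210)),('top',(145,155,230,240))): draw(snap(s,'x.png'),v,s+'2.png',q)
im=p['frame'].copy()
b,l,r=quads(v)
for q in(b[4:],l,r): cv2.polylines(im,[proj(p,q).astype(int)],True,(255,255,0),1)
for k in'LR': cv2.circle(im,tuple(proj(p,tab(v,k))[0].astype(int).tolist()),4,(0,255,255),1)
cv2.imwrite('pics/w1b.png',im)
E
```

```text
t 2.95 pos [0.4853 0.1697 0.199 ] w 0.552 F [ 0.6 -2.2 -0.2]
xaxis [ 0.  0. -1.] yaxis [ 0.999 -0.035  0.   ] j [ 0.01  0.34 -0.57  1.84  0.22  1.02 -0.69]
grasp [0.4853 0.1697 0.218 ]
0.266 0.0 0.0 [ 0.02 -0.13 -6.  ] [-0.   0.  -0.2]
[([285.5, 204.3], 0.94), ([59.7, 168.8], 0.77)] [[260.36977671 212.10522558]]
[([45.7, 78.4], 0.93), ([301.3, 125.1], 0.77)] [[353.96596196 149.7335225 ]]
```

View pics/w1b.png

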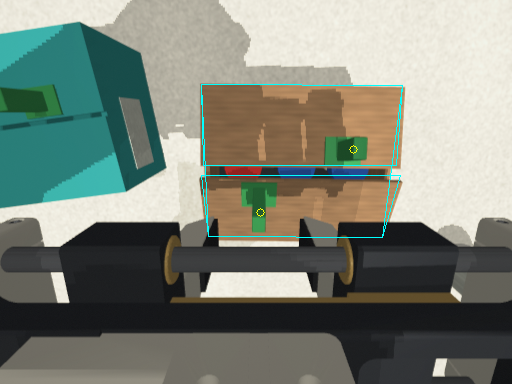

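View pics/scene2.png

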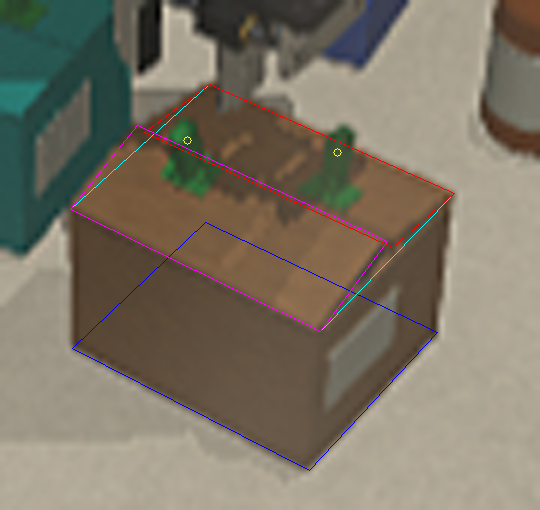

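The wrist view shows both fins under the predicted grip points: right (259,212), left (353,150). Descending on the right tab.

servo_tool(plan=[[[0,-0.1,-2],[0,0,0]],[[0,-0.1,-4],[0,0,0]],[[0,-0.1,-6],[0,0,0]],[[0,-0.1,-6],[0,0,0]]])

```text
clock: 3.6
position: [0.4849, 0.1643, 0.1374]
ee_rot: [1.237, 1.189, -1.242]
force: [-0.1, -0.1, -0.2]
width: 0.552
```

servo_tool(plan=[[[0,0,0],[0,0,0]],[[0,0,0],[0,0,0]],[[0,0,0],[0,0,0]],[[0,0,0],[0,0,0]],[[0,0,0],[0,0,0]]], grip=0, squeeze=15)

```text
clock: 4.1
position: [0.4851, 0.1644, 0.1379]
ee_rot: [1.238, 1.189, -1.242]
force: [-0.0, 0.2, -0.5]
width: 0.163
```

```bash
python3 st.py; python3 go.py R .27,0,0 .5,0,0 .7,0,0 .9,3,0 1.1,6,0 1.3,9,0 1.5,12,0 1.7,16,0 1.9,20,0 2.1,24,0 2.2,27,0 2.28,28,0
```

```text
t 4.1 pos [0.4851 0.1644 0.1379] w 0.163 F [-0.   0.2 -0.5]
xaxis [-0.001 -0.002 -1.   ] yaxis [ 0.999 -0.042 -0.001] j [-0.01  0.41 -0.55  1.92  0.27  0.89 -0.74]
grasp [0.4852 0.1644 0.1569]
0.27 0.0 0.0 [0.04 0.39 0.13] [ 0.1 -0.1  0.2]
0.5 0.0 0.0 [-0.   -0.8   0.98] [ 0.1 -0.1  0.2]
0.7 0.0 0.0 [-0.05 -1.97  1.49] [ 0.1 -0.1  0.2]
0.9 3.0 0.0 [-0.09 -3.12  1.76] [ 3.1 -0.2  0.2]
1.1 6.0 0.0 [-0.13 -4.29  1.77] [ 6.1 -0.3  0.2]
1.3 9.0 0.0 [-0.18 -5.44  1.55] [ 9.1 -0.4  0.2]
1.5 12.0 0.0 [-0.22 -6.52  1.08] [12.1 -0.6  0.2]
1.7 16.0 0.0 [-0.25 -7.45  0.4 ] [16.1 -0.7  0.2]
1.9 20.0 0.0 [-0.28 -8.22 -0.47] [20.1 -0.9  0.2]
2.1 24.0 0.0 [-0.3  -8.79 -1.48] [24.1 -1.   0.2]
2.2 27.0 0.0 [-0.31 -8.97 -2.02] [27.1 -1.2  0.2]
2.28 28.0 0.0 [-0.31 -9.11 -2.48] [28.1 -1.2  0.2]
```

servo_tool(plan=[[[0,0,0],[0,0,0]],[[0,0,0],[0,0,0]],[[0,0,0],[0,0,0]]])

```text
clock: 4.4
position: [0.4851, 0.1644, 0.138]
ee_rot: [1.238, 1.189, -1.242]
force: [-0.6, 0.7, 1.5]
width: 0.11
```

servo_tool(plan=[[[0,-0.8,0.7],[0,0,0]],[[0,-1.4,1.1],[0,0,0]],[[0,-2,1.4],[0,0,0]],[[-0.1,-3.1,1.7],[3,0,0]],[[-0.1,-4.3,1.8],[6,0,0]],[[-0.2,-5.4,1.5],[9,0,0]],[[-0.2,-6.5,1.1],[12,-0.5,0]],[[-0.2,-7.4,0.4],[16,-0.5,0]],[[-0.2,-7.4,0.4],[16,-0.5,0]]])

```text
clock: 5.3
position: [0.4811, 0.0862, 0.1404]
ee_rot: [1.446, 1.391, -1.102]
force: [-8.6, -6.3, 6.7]
width: 0.108
```

```bash
python3 st.py; python3 go.py R 1.7,16,0 1.9,20,0 2.1,24,0 2.2,27,0 2.28,28,0; python3 - <<'E'
from fit import *
v=np.load('v.npy');v[4]=1.7
draw(snap('scene','x.png'),v,'scene3.png',(250,105,340,210))
E
```

```text
t 5.3 pos [0.4811 0.0862 0.1404] w 0.108 F [-8.6 -6.3  6.7]
xaxis [ 0.004  0.274 -0.962] yaxis [ 0.999 -0.046 -0.009] j [ 0.45  0.41 -0.68  2.   -0.03  0.76 -0.21]
grasp [0.4811 0.081  0.1587]
1.7 16.0 0.0 [0.15 0.37 0.15] [ 0.1 -0.5  0.5]
1.9 20.0 0.0 [ 0.12 -0.4  -0.71] [ 4.1 -0.7  0.5]
2.1 24.0 0.0 [ 0.1  -0.98 -1.73] [ 8.1 -0.9  0.5]
2.2 27.0 0.0 [ 0.09 -1.15 -2.27] [11.1 -1.   0.4]
2.28 28.0 0.0 [ 0.09 -1.29 -2.73] [12.1 -1.   0.4]
```

View pics/scene3.png

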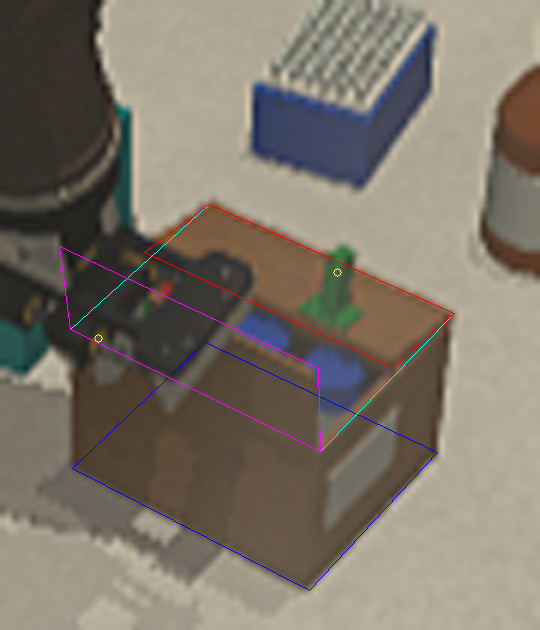

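servo_tool(plan=[[[0.1,0,-0.2],[2,0,0]],[[0.1,-0.4,-0.7],[4,-0.5,0.5]],[[0.1,-0.8,-1.2],[6,-0.5,0.5]],[[0.1,-1.1,-1.7],[8,-0.5,0.5]],[[0.1,-1.3,-2.2],[11,-1,0.5]],[[0.1,-1.4,-2.7],[12,-1,0.5]],[[0.1,-1.4,-2.7],[12,-1,0.5]]])

```text
clock: 6.05
position: [0.4805, 0.0718, 0.113]
ee_rot: [1.588, 1.536, -0.962]
force: [-7.3, -4.3, 0.4]
width: 0.107
```

```bash
python3 st.py;  python3 - <<'E'
from fit import *
v=np.load('v.npy');v[4]=2.25
draw(snap('scene','x.png'),v,'scene4.png',(250,105,340,210))
E
```

```text
t 6.05 pos [0.4805 0.0718 0.113 ] w 0.107 F [-7.3 -4.3  0.4]
xaxis [ 0.013  0.466 -0.885] yaxis [ 0.999 -0.035 -0.004] j [ 0.69  0.54 -0.79  2.03 -0.17  0.69  0.07]
grasp [0.4802 0.0629 0.1298]
```

View pics/scene4.png

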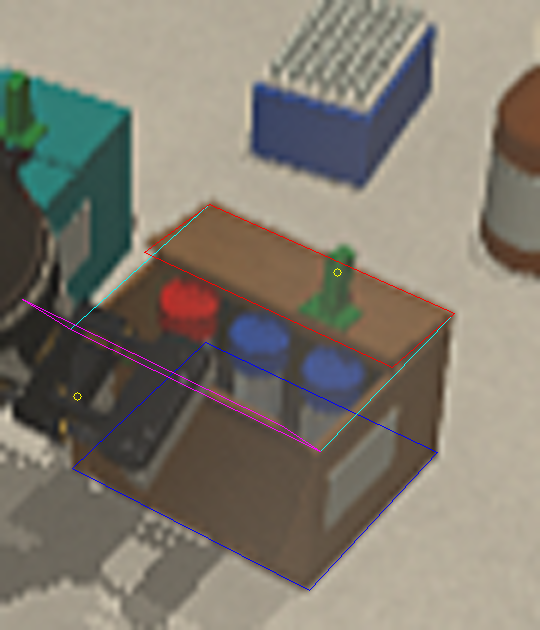

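servo_tool(plan=[[[0,0,0],[0,0,0]],[[0,0,0],[0,0,0]],[[0,0,0],[0,0,0]],[[0,-0.9,1.8],[0,0,0]],[[0,-1.8,3.5],[0,0,0]],[[0,-2.7,5.2],[0,0,0]],[[0,-3.4,8],[-4,0,0]],[[1,-3,11],[-8,0,0]],[[2,0,12],[-14,0,0]],[[3,4,12],[-20,0,0]]], grip=0.5)

```text
clock: 7.1
position: [0.5116, 0.1051, 0.2363]
ee_rot: [1.353, 1.288, -1.151]
force: [0.8, -0.7, -0.0]
width: 0.499
```

```bash
python3 st.py; python3 go.py L .123,0,.05; python3 - <<'E'
from fit import *
v=np.load('v.npy');v[4]=2.25
draw(snap('scene','x.png'),v,'scene5.png',(250,105,340,210))
p=snap('top','x.png');draw(p,v,'top5.png',(145,155,230,240))
E
```

```text
t 7.1 pos [0.5116 0.1051 0.2363] w 0.499 F [ 0.8 -0.7 -0. ]
xaxis [ 0.019  0.147 -0.989] yaxis [ 0.999 -0.038  0.014] j [ 0.36  0.33 -0.72  1.8   0.09  1.02 -0.41]
grasp [0.5112 0.1023 0.2551]
0.123 0.0 0.05 [ 4.57 10.81 -5.39] [-8.5  1.1 -0. ]
```

View pics/scene5.png

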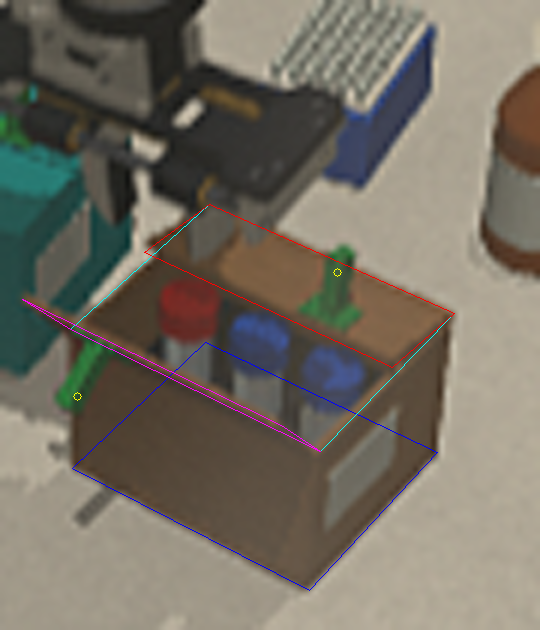

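Right flap stayed open near 2.25 rad (tab at lower left, where predicted). Now the left tab.

servo_tool(plan=[[[2,4,0],[-3,0.5,0]],[[4.6,8,-1],[-6,1,0]],[[4.6,10.8,-3],[-8.5,1,0]],[[4.6,10.8,-5.4],[-8.5,1,0]],[[4.6,10.8,-5.4],[-8.5,1,0]],[[4.6,10.8,-5.4],[-8.5,1,0]]], grip=0.5)

```text
clock: 7.8
position: [0.5545, 0.2248, 0.1823]
ee_rot: [1.223, 1.208, -1.222]
force: [0.0, 0.6, 0.2]
width: 0.498
```

```bash
python3 st.py; python3 go.py L .123,0,0;  python3 - <<'E'
from fit import *
v=np.load('v.npy');v[4]=2.25
p=snap('wrist','w1.png'); 
im=p['frame'].copy()
b,l,r=quads(v)
for q in(b[4:],l,r): cv2.polylines(im,[proj(p,q).astype(int)],True,(255,255,0),1)
for k in'L': cv2.circle(im,tuple(proj(p,tab(v,k))[0].astype(int).tolist()),4,(0,255,255),1)
cv2.imwrite('pics/w2b.png',im)
E
```

```text
t 7.8 pos [0.5545 0.2248 0.1823] w 0.498 F [0.  0.6 0.2]
xaxis [-0.004  0.005 -1.   ] yaxis [ 1.    -0.016 -0.004] j [-0.03  0.51 -0.64  1.66  0.33  1.08 -0.78]
grasp [0.5545 0.2247 0.2013]
0.123 0.0 0.0 [ 0.28 -1.16 -4.99] [-0.3 -0.2 -1.2]
```

View pics/w2b.png

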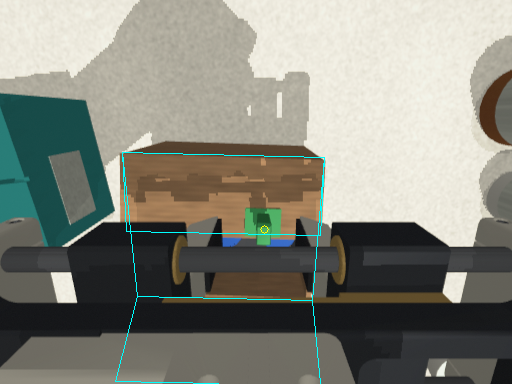

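servo_tool(plan=[[[0.3,-1.1,-0.5],[0,0,-1]],[[0.3,-1.1,-1],[0,0,-1]],[[0.3,-1.1,-1],[0,0,-1]]])

```text
clock: 8.15
position: [0.5585, 0.2116, 0.1729]
ee_rot: [1.239, 1.196, -1.236]
force: [0.4, -0.2, 0.2]
width: 0.496
```

```bash
python3 st.py; python3 go.py L .123,0,0
```

```text
t 8.15 pos [0.5585 0.2116 0.1729] w 0.496 F [ 0.4 -0.2  0.2]
xaxis [-0.002  0.005 -1.   ] yaxis [ 0.999 -0.038 -0.002] j [-0.02  0.52 -0.63  1.67  0.34  1.06 -0.79]
grasp [0.5585 0.2115 0.1919]
0.123 0.0 0.0 [-0.12  0.16 -4.06] [-0.3 -0.1 -0. ]
```

servo_tool(plan=[[[-0.1,0.2,-2],[0,0,0]],[[-0.1,0.2,-4],[0,0,0]],[[-0.1,0.2,-4],[0,0,0]],[[-0.1,0.2,-4],[0,0,0]]])

```text
clock: 8.55
position: [0.5575, 0.2135, 0.1333]
ee_rot: [1.239, 1.197, -1.237]
force: [1.0, -0.5, 0.0]
width: 0.498
```

servo_tool(plan=[[[0,0,0],[0,0,0]],[[0,0,0],[0,0,0]],[[0,0,0],[0,0,0]],[[0,0,0],[0,0,0]],[[0,0,0],[0,0,0]],[[0,0,0],[0,0,0]],[[0,0,0],[0,0,0]]], grip=0, squeeze=15)

```text
clock: 9.25
position: [0.5576, 0.2136, 0.1335]
ee_rot: [1.24, 1.196, -1.236]
force: [0.2, -0.7, 0.6]
width: 0.111
```

```bash
python3 st.py; python3 go.py L .12,0,0 .3,0,0 .5,0,0 .7,0,0 .9,3,0 1.1,6,0 1.3,9,0 1.5,12,0 1.7,16,0 
```

```text
t 9.25 pos [0.5576 0.2136 0.1335] w 0.111 F [ 0.2 -0.7  0.6]
xaxis [-0.002  0.005 -1.   ] yaxis [ 0.999 -0.038 -0.002] j [-0.03  0.56 -0.61  1.71  0.37  0.99 -0.82]
grasp [0.5577 0.2135 0.1525]
0.12 0.0 0.0 [-0.03 -0.05 -0.12] [-0.3 -0.1  0. ]
0.3 0.0 0.0 [-0.    0.75  0.7 ] [-0.3 -0.1  0. ]
0.5 0.0 0.0 [0.04 1.79 1.43] [-0.3 -0.1  0. ]
0.7 0.0 0.0 [0.08 2.96 1.93] [-0.3 -0.1  0. ]
0.9 3.0 0.0 [0.12 4.11 2.2 ] [-3.3 -0.   0. ]
1.1 6.0 0.0 [0.17 5.28 2.22] [-6.3  0.1  0. ]
1.3 9.0 0.0 [0.21 6.43 1.99] [-9.3  0.2  0. ]
1.5 12.0 0.0 [0.25 7.51 1.52] [-12.3   0.3   0. ]
1.7 16.0 0.0 [0.29 8.44 0.84] [-16.3   0.5   0. ]
```

servo_tool(plan=[[[0,0.8,0.8],[0,0,0]],[[0,1.8,1.5],[0,0,0]],[[0.1,3,2],[0,0,0]],[[0.1,4.1,2.2],[-3,0,0]],[[0.2,5.3,2.2],[-6,0,0]],[[0.2,6.4,2],[-9,0,0]],[[0.2,7.5,1.5],[-12,0.5,0]],[[0.3,8.4,0.8],[-16,0.5,0]],[[0.3,8.4,0.8],[-16,0.5,0]]])

```text
clock: 10.15
position: [0.5619, 0.3014, 0.141]
ee_rot: [1.027, 0.989, -1.353]
force: [8.2, 1.4, 1.5]
width: 0.106
```

```bash
python3 st.py; python3 go.py L 1.7,16,0 1.9,20,0 2.1,24,0 2.2,27,0 2.28,28,0
```

```text
t 10.15 pos [0.5619 0.3014 0.141 ] w 0.106 F [8.2 1.4 1.5]
xaxis [-0.006 -0.272 -0.962] yaxis [ 0.999 -0.034  0.003] j [-0.39  0.68 -0.5   1.47  0.51  1.32 -1.06]
grasp [0.5621 0.3065 0.1592]
1.7 16.0 0.0 [-0.15 -0.34  0.09] [-0.2  0.2 -0.2]
1.9 20.0 0.0 [-0.12  0.43 -0.77] [-4.2  0.3 -0.2]
2.1 24.0 0.0 [-0.09  1.   -1.79] [-8.2  0.5 -0.2]
2.2 27.0 0.0 [-0.09  1.18 -2.32] [-11.2   0.6  -0.2]
2.28 28.0 0.0 [-0.08  1.32 -2.79] [-12.2   0.6  -0.2]
```

servo_tool(plan=[[[-0.1,0,-0.2],[-2,0,0]],[[-0.1,0.4,-0.8],[-4,0.5,0]],[[-0.1,0.8,-1.3],[-6,0.5,0]],[[-0.1,1.1,-1.8],[-8,0.5,0]],[[-0.1,1.3,-2.3],[-11,0.5,0]],[[-0.1,1.4,-2.7],[-12,0.5,0]],[[-0.1,1.4,-2.7],[-12,0.5,0]]])

```text
clock: 10.85
position: [0.5627, 0.3165, 0.1138]
ee_rot: [0.865, 0.83, -1.426]
force: [10.6, -2.4, -1.0]
width: 0.107
```

servo_tool(plan=[[[0,0,0],[0,0,0]],[[0,0,0],[0,0,0]],[[0,0,0],[0,0,0]],[[0,0.9,1.8],[0,0,0]],[[0,1.8,3.5],[0,0,0]],[[0,2.7,5.2],[0,0,0]],[[0,3.2,8],[4,0,0]],[[-1,2,12],[8,0,0]],[[-4,1,14],[14,0,0]],[[-8,-2,15],[20,0,0]],[[-8,-2,15],[26,0,0]]], grip=0.5)

```text
clock: 11.95
position: [0.4772, 0.2955, 0.2656]
ee_rot: [1.203, 1.18, -1.251]
force: [1.1, 0.0, 0.4]
width: 0.506
```

```bash
python3 st.py;  cat > look.py <<'E'
from fit import *
import sys
v=np.load('v.npy');v[3:]=2.25
draw(snap('scene','x.png'),v,'sc_%s.png'%sys.argv[1],(250,105,340,210))
p=snap('top','x.png');draw(p,v,'tp_%s.png'%sys.argv[1],(145,155,230,240))
print([(d['at'],d['score'],onz(p,d['at'],.105)) for d in arm.search_frame(p,'tube_red')])
print('pred',T(*v[:3])([[-.05,0,.105]]),proj(p,T(*v[:3])([[-.05,0,.105]])))
E
python3 look.py 6
```

```text
t 11.95 pos [0.4772 0.2955 0.2656] w 0.506 F [1.1 0.  0.4]
xaxis [-0.01  -0.03  -0.999] yaxis [ 1.    -0.028 -0.009] j [-0.21  0.39 -0.63  1.61  0.25  1.25 -0.92]
grasp [0.4774 0.296  0.2845]
[([186.5, 180.8], 0.3, array([0.57197138, 0.18978242, 0.105     ]))]
pred [[0.47159482 0.19580529 0.105     ]] [[183.95860634 213.88384158]]
```

View pics/sc_6.png

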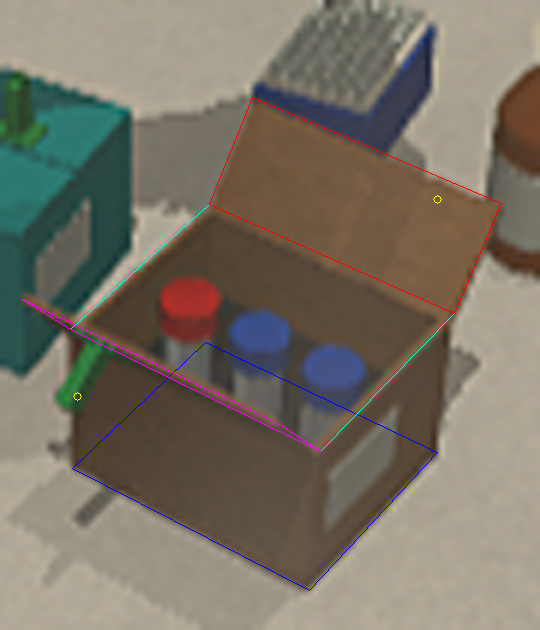

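View pics/tp_6.png

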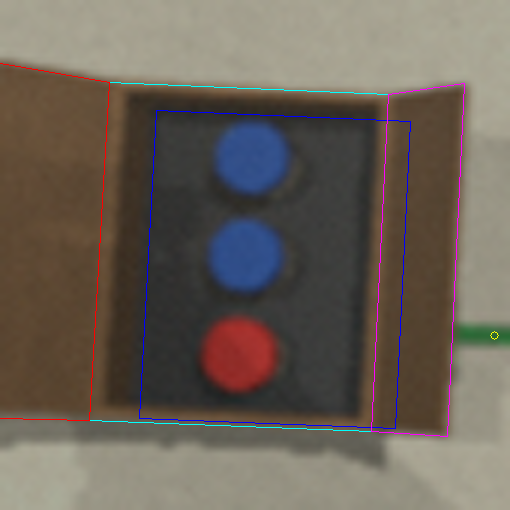

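Both flaps are at about 2.25 rad, matching the overlay. The red cap centre in top is (184.3,213.5) against (184.0,213.9) predicted. Moving above the red tube with the jaws along carton y.

```bash
cat > tube.py <<'E'
import sys
from go import *
v=np.load('v.npy'); t=T(*v[:3]); o=t([[0,0,0]])[0]
def tt(z):
    P=t([[-.05,0,z-.019]])[0]; yv=t([[0,1,0]])[0]-o; xv=np.array([0,0,-1.]); return P,np.c_[xv,yv,np.cross(xv,yv)]
if __name__=='__main__':
    for z in sys.argv[1:]: print(z,*rel(*tt(float(z))))
E
python3 tube.py .25 .19 .099
```

```text
.25 [-1.17 -9.86 -3.4 ] [ 1.9  1.1 89.9]
.19 [-1.17 -9.86 -9.4 ] [ 1.9  1.1 89.9]
.099 [ -1.17  -9.86 -18.5 ] [ 1.9  1.1 89.9]
```

servo_tool(plan=[[[0,-2,0],[0,0,8]],[[0,-5,0],[0,0,16]],[[-0.5,-8,0],[0,0,24]],[[-1,-9.9,0],[0,0,32]],[[-1.2,-9.9,0],[1,0,40]],[[-1.2,-9.9,0],[1,0.5,48]],[[-1.2,-9.9,0],[1,0.5,56]],[[-1.2,-9.9,0],[1.5,1,64]],[[-1.2,-9.9,0],[1.5,1,72]],[[-1.2,-9.9,-1],[2,1,80]],[[-1.2,-9.9,-2],[2,1,88]],[[-1.2,-9.9,-3.4],[2,1,90]]], grip=0.65)

```text
clock: 13.3
position: [0.4719, 0.1973, 0.2306]
ee_rot: [0.026, 1.572, -0.021]
force: [-0.2, -0.2, -0.4]
width: 0.649
```

servo_tool(plan=[[[0,0,0],[0,0,0]],[[0,0,0],[0,0,0]]])

```text
clock: 13.5
position: [0.4718, 0.1984, 0.2302]
ee_rot: [0.027, 1.573, -0.022]
force: [0.1, 0.5, -0.8]
width: 0.654
```

```bash
python3 st.py; python3 tube.py .25 .19 .099
```

```text
t 13.5 pos [0.4718 0.1984 0.2302] w 0.654 F [ 0.1  0.5 -0.8]
xaxis [-0.003  0.004 -1.   ] yaxis [0.031 1.    0.004] j [ 0.22  0.4  -0.95  1.78  0.36  1.14  0.69]
grasp [0.4718 0.1983 0.2492]
.25 [-0.02 -0.26  0.08] [-0.2 -0.2 -0.4]
.19 [-0.02 -0.26 -5.92] [-0.2 -0.2 -0.4]
.099 [ -0.02  -0.26 -15.02] [-0.2 -0.2 -0.4]
```

Aligned. Descend in two stages with force checks.

servo_tool(plan=[[[0,-0.3,-2],[0,0,0]],[[0,-0.3,-4],[0,0,0]],[[0,-0.3,-6],[0,0,0]],[[0,-0.3,-8],[0,0,0]],[[0,-0.3,-10],[0,0,0]],[[0,-0.3,-10],[0,0,0]]])

```text
clock: 14.1
position: [0.471, 0.1949, 0.1287]
ee_rot: [0.027, 1.576, -0.024]
force: [-0.2, 0.3, -0.1]
width: 0.65
```

```bash
python3 st.py; python3 tube.py .099; python3 look.py 7
```

```text
t 14.1 pos [0.471  0.1949 0.1287] w 0.65 F [-0.2  0.3 -0.1]
xaxis [-0.006  0.002 -1.   ] yaxis [0.033 0.999 0.002] j [ 0.15  0.51 -0.87  1.91  0.48  0.94  0.58]
grasp [0.4711 0.1949 0.1477]
.099 [ 0.06  0.09 -4.87] [-0.1 -0.3 -0.3]
[]
pred [[0.47159482 0.19580529 0.105     ]] [[183.95860634 213.88384158]]
```

View pics/sc_7.png

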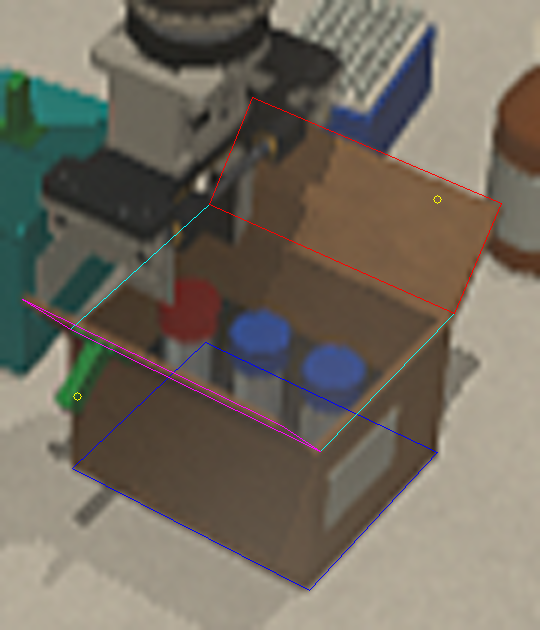

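The fingers are on either side of the red cap and the flaps are unmoved.

servo_tool(plan=[[[0.1,0.1,-1],[0,0,0]],[[0.1,0.1,-2],[0,0,0]],[[0.1,0.1,-3],[0,0,0]],[[0.1,0.1,-4],[0,0,0]],[[0.1,0.1,-4.8],[0,0,0]],[[0.1,0.1,-4.8],[0,0,0]]])

```text
clock: 14.85
position: [0.4726, 0.1966, 0.082]
ee_rot: [0.027, 1.574, -0.022]
force: [-0.4, 0.6, 0.6]
width: 0.648
```

servo_tool(plan=[[[0,0,0],[0,0,0]],[[0,0,0],[0,0,0]],[[0,0,0],[0,0,0]],[[0,0,0],[0,0,0]],[[0,0,0],[0,0,0]],[[0,0,0],[0,0,0]]], grip=0, squeeze=30)

```text
clock: 15.45
position: [0.4728, 0.1968, 0.0823]
ee_rot: [0.028, 1.574, -0.022]
force: [0.3, 0.2, 1.9]
width: 0.381
```

```bash
python3 st.py; python3 look.py 8
```

```text
t 15.45 pos [0.4728 0.1968 0.0823] w 0.381 F [0.3 0.2 1.9]
xaxis [-0.003  0.004 -1.   ] yaxis [0.032 0.999 0.003] j [ 0.1   0.57 -0.82  1.96  0.55  0.85  0.52]
grasp [0.4728 0.1967 0.1013]
[]
pred [[0.47159482 0.19580529 0.105     ]] [[183.95860634 213.88384158]]
```

View pics/sc_8.png

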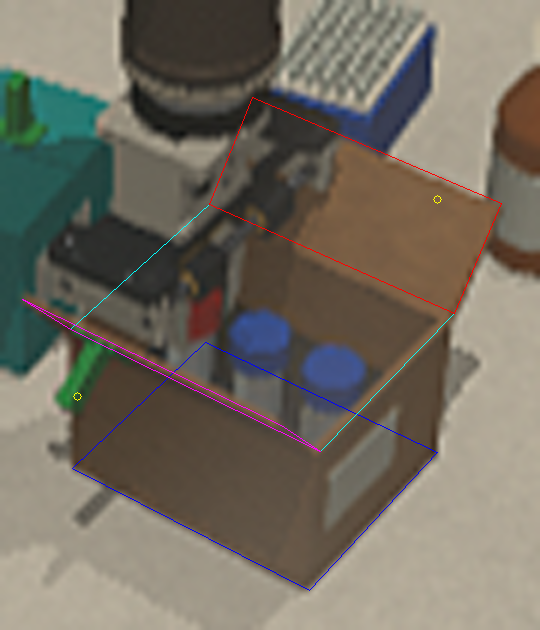

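servo_tool(plan=[[[0,0,0],[0,0,0]],[[0,0,1],[0,0,0]],[[0,0,2.5],[0,0,0]],[[0,0,4.5],[0,0,0]],[[0,0,6.5],[0,0,0]],[[0,0,8.5],[0,0,0]],[[0,0,10.5],[0,0,0]],[[0,0,13],[0,0,0]],[[0,0,15.5],[0,0,0]],[[0,0,18],[0,0,0]],[[0,0,18],[0,0,0]]], squeeze=40)

```text
clock: 16.7
position: [0.4738, 0.1983, 0.2665]
ee_rot: [0.029, 1.569, -0.02]
force: [0.5, 1.1, -0.4]
width: 0.383
```

```bash
python3 st.py; python3 - <<'E'
from fit import *
snap('scene','s9.png')
E
```

```text
t 16.7 pos [0.4738 0.1983 0.2665] w 0.383 F [ 0.5  1.1 -0.4]
xaxis [ 0.002  0.006 -1.   ] yaxis [0.031 1.    0.006] j [ 0.24  0.37 -0.97  1.73  0.32  1.21  0.73]
grasp [0.4737 0.1982 0.2855]
```

View pics/s9.png

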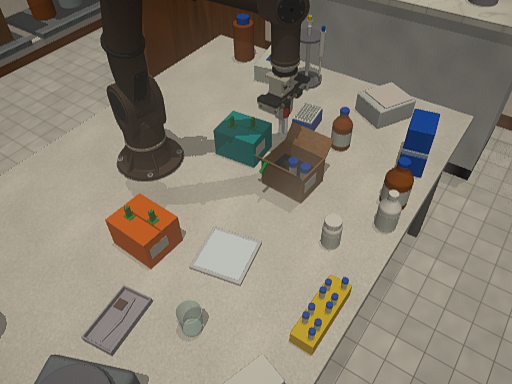

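Tube is clear of the carton, held vertical. Carry it to the tile.

servo_tool(plan=[[[0,-1,1],[0,0,0]],[[0,-4,2],[0,0,-1]],[[0,-8,2.5],[0,0,-3]],[[1,-12,2.5],[0,0,-5]],[[1,-16,2.5],[0,0,-7]],[[2,-20,2.5],[0,0,-9]],[[2,-24,2.5],[0,0,-12]],[[2,-28,2.5],[0,0,-14]],[[2,-32,2.5],[0,0,-16]],[[2,-35,2.5],[0,0,-18]],[[2,-38,2.5],[0,0,-20]],[[2,-38,2.5],[0,0,-20]]])

```text
clock: 17.95
position: [0.492, -0.1874, 0.2884]
ee_rot: [0.307, 1.55, -0.302]
force: [0.8, 0.5, -1.1]
width: 0.382
```

servo_tool(plan=[[[0,0,0],[-2,-6,0]],[[0,0,0],[-4,-12,0]],[[0,0,0],[-7,-18,0]],[[0,0,0],[-9,-24,0]],[[0,0,0],[-11,-30,0]],[[0,0,0],[-13,-36,0]],[[0,0,0],[-15.5,-42.5,0]],[[0,0,0],[-15.5,-42.5,0]],[[0,0,0],[-15.5,-42.5,0]]])

```text
clock: 18.85
position: [0.489, -0.1834, 0.2899]
ee_rot: [0.174, 0.779, -0.338]
force: [0.5, 0.6, 0.7]
width: 0.38
```

```bash
cat > fin.py <<'E'
from fit import *
s=arm.observe(); M=R.from_rotvec(s['ee_rot']).as_matrix(); x=M[:,0]; g=s['position']-.019*x
print('tilt',np.degrees(np.arccos(-x[2])),'foot',g+.0963*x,'mid',g+.0463*x,'F',s['force'],'w',s['width'])
E
python3 st.py; python3 fin.py
```

```text
t 18.85 pos [ 0.489  -0.1834  0.2899] w 0.38 F [0.5 0.6 0.7]
xaxis [ 0.661 -0.233 -0.713] yaxis [0.361 0.932 0.03 ] j [ 1.35 -0.12 -1.01  2.33 -0.67  0.12  2.13]
grasp [ 0.4764 -0.179   0.3034]
tilt 44.52762963438265 foot [ 0.54013599 -0.20140451  0.23476946] mid [ 0.50706833 -0.18974604  0.27041507] F [0.48093539 0.62903911 0.6761768 ] w 0.37955477220240635
```

Joint 6 is at its limit (0.12) with this tilt direction. I'll tilt the other way, fingers pointing back towards the robot.

servo_tool(plan=[[[0,0,0],[2.5,7,0]],[[0,0,0],[5,14,0]],[[1,0,0],[7.5,21,0]],[[2,0,0],[10,28,0]],[[3,-1,0],[13,35,0]],[[4,-1,0],[15.5,42.5,0]],[[5,-2,0],[18,50,0]],[[5.6,-2,0],[20.5,57,0]],[[5.6,-2,0],[23,64,0]],[[5.6,-2,0],[26,71,0]],[[5.6,-2,0],[28,78,0]],[[5.6,-2,0],[31,85,0]]])

```text
clock: 20.05
position: [0.5412, -0.1991, 0.2698]
ee_rot: [0.385, 2.166, -0.224]
force: [-0.2, 1.3, -3.0]
width: 0.38
```

```bash
python3 st.py; python3 fin.py
```

```text
t 20.05 pos [ 0.5412 -0.1991  0.2698] w 0.38 F [-0.2  1.3 -3. ]
xaxis [-0.549  0.191 -0.814] yaxis [ 0.353  0.935 -0.019] j [ 0.58  0.83 -0.66  1.05  0.27  1.99  1.18]
grasp [ 0.5517 -0.2028  0.2852]
tilt 35.55417762379794 foot [ 0.49876976 -0.18436837  0.20689446] mid [ 0.5262283  -0.1939237   0.24757276] F [-0.21061283  1.28612734 -3.00038829] w 0.38043142127403
```

servo_tool(plan=[[[0,0,-2],[0,0,0]],[[0,0,-4],[0,0,0]],[[0,0,-6],[0,0,0]],[[0,0,-8],[0,0,0]],[[0,0,-9],[0,0,0]],[[0,0,-9],[0,0,0]]])

```text
clock: 20.65
position: [0.5405, -0.1987, 0.1785]
ee_rot: [0.384, 2.169, -0.223]
force: [0.2, -0.3, -0.7]
width: 0.383
```

```bash
python3 st.py; python3 fin.py
```

```text
t 20.65 pos [ 0.5405 -0.1987  0.1785] w 0.383 F [ 0.2 -0.3 -0.7]
xaxis [-0.552  0.192 -0.812] yaxis [ 0.353  0.936 -0.019] j [ 0.59  0.89 -0.65  1.16  0.3   1.83  1.17]
grasp [ 0.5509 -0.2023  0.1939]
tilt 35.72274077199767 foot [ 0.4978322  -0.18386552  0.11573586] mid [ 0.52540912 -0.1934444   0.15632845] F [ 0.18059787 -0.34673131 -0.71151493] w 0.38313865063293867
```

servo_tool(plan=[[[0.2,0,-0.5],[1,3,0]],[[0.4,0,-1],[2,6,0]],[[0.4,0,-1],[2,6,0]],[[0.4,0,-1],[2,6,0]]])

```text
clock: 21.05
position: [0.5449, -0.1983, 0.1688]
ee_rot: [0.4, 2.277, -0.209]
force: [-0.6, 0.7, -0.4]
width: 0.382
```

```bash
python3 st.py; python3 fin.py; python3 - <<'E'
from fit import *
s=arm.observe(); M=R.from_rotvec(s['ee_rot']).as_matrix(); x=M[:,0]; g=s['position']-.019*x
f=g+.0963*x; c=f-.1*x
out=[]
for n in('scene','top'):
    p=snap(n,n+'10.png'); im=p['frame'].copy(); u=proj(p,[f,c]).astype(int)
    k=u.mean(0).astype(int); a=max(0,k[1]-60);b=max(0,k[0]-80)
    out.append(cv2.resize(im[a:a+120,b:b+160],(800,600))[:300+300]); 
    cv2.imwrite('pics/%s10z.png'%n,out[-1]); print(n,(u-[b,a])*5)
    for d in arm.trace(p,'tube_red')[:2]: print(d['at'],d['score'],proj(p,(f+c)/2))
    t=[d for d in arm.trace(p,'light_tile')]; print([(d['at'],d['score'],onz(p,d['at'],.012)) for d in t])
E
python3 look.py 10
```

```text
t 21.05 pos [ 0.5449 -0.1983  0.1688] w 0.382 F [-0.6  0.7 -0.4]
xaxis [-0.632  0.219 -0.744] yaxis [ 0.35   0.936 -0.022] j [ 0.55  0.98 -0.63  1.06  0.29  1.95  1.18]
grasp [ 0.5569 -0.2025  0.183 ]
tilt 41.96377337800956 foot [ 0.49605654 -0.18138694  0.11136321] mid [ 0.52765017 -0.19232358  0.14854159] F [-0.56805395  0.68791733 -0.40698857] w 0.38189406360795825
scene [[375 310]
 [430 295]]
[186.2, 315.5] 0.35 [[224.99612724 223.02280635]]
[([227.7, 257.2], 0.76, array([ 0.53988188, -0.21004961,  0.012     ]))]
top [[370 360]
 [430 240]]
[314.8, 193.4] 0.77 [[314.38028786 194.84545494]]
[([303.0, 204.8], 0.66, array([ 0.50424161, -0.17769897,  0.012     ]))]
[([313.0, 196.2], 0.83, array([ 0.52655729, -0.19548774,  0.105     ]))]
pred [[0.47159482 0.19580529 0.105     ]] [[183.95860634 213.88384158]]
```

View pics/scene10z.png

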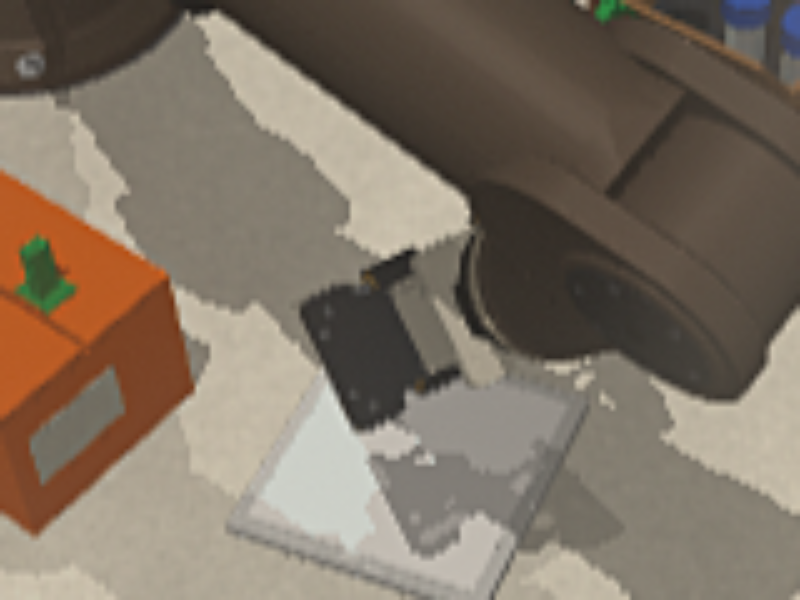

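View pics/sc_10.png

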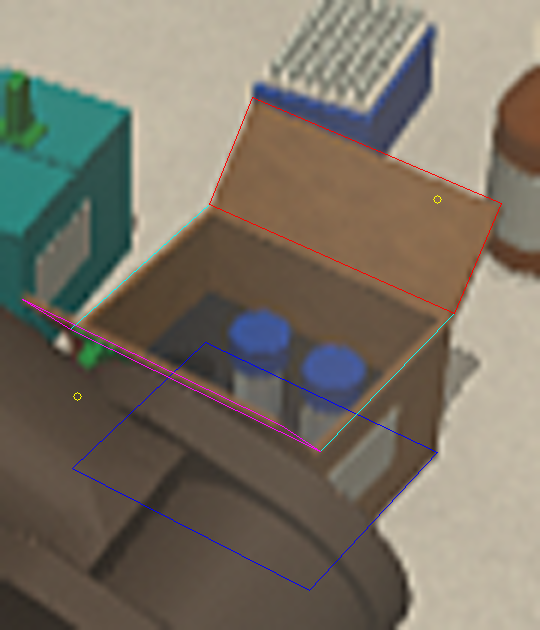

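View pics/top10.png

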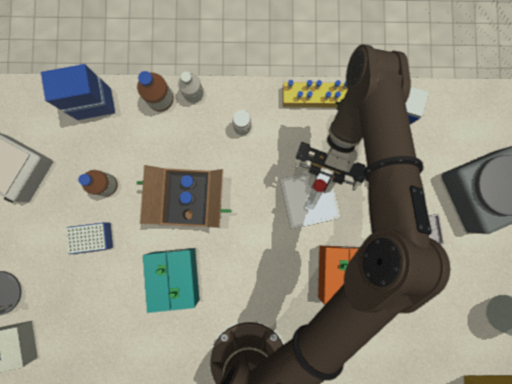

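View pics/top10z.png

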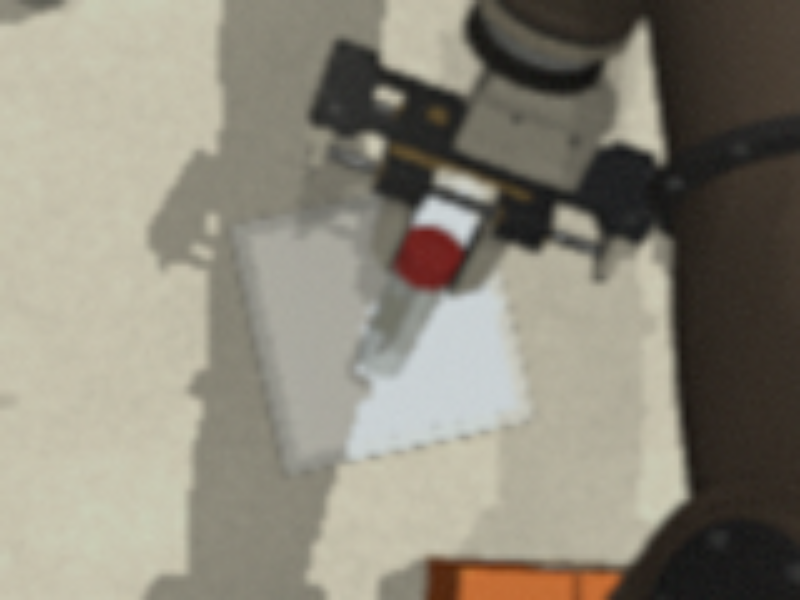

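View pics/scene10.png

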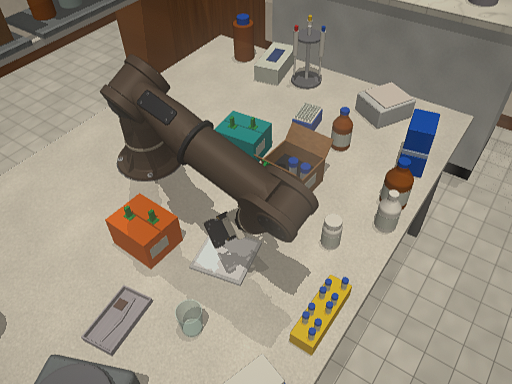

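servo_tool(plan=[[[0,0,0],[0,0,0]],[[0,0,0],[0,0,0]],[[0,0,0],[0,0,0]],[[0,0,0],[0,0,0]],[[0,0,0],[0,0,0]]])

```text
clock: 22.0
position: [0.5444, -0.1988, 0.1688]
ee_rot: [0.4, 2.278, -0.209]
force: [0.5, -0.2, -0.3]
width: 0.379
```

```bash
python3 fin.py; python3 -c "
from h import *
print(np.abs(arm.observe()['dq']).max(), arm.observe()['joints'].round(3)); print(arm.sign_off())"
```

```text
tilt 42.016006682715926 foot [ 0.49553341 -0.18187743  0.11133824] mid [ 0.52716472 -0.19280876  0.14848613] F [ 0.46604201 -0.23268252 -0.28918307] w 0.3791128212619989
0.00109813093463883 [ 0.549  0.975 -0.624  1.059  0.285  1.946  1.179]
the job is handed in; nothing more can be done
None
```

I opened both carton flaps by their tabs, drew the red-capped tube out by its cap, and handed the job in at about 22 s of the 64 s. The arm is holding the tube still over the light tile; the hand-in gave no verdict.

Final checks, with the tube's pose worked out from the tool pose:

- **Flaps:** both match the camera overlay at about 2.25 rad. In the last scene view the arm hid part of the right flap, but the visible part and the top view agreed.
- **Tilt:** the tube leans about 42° with the cap end up. That is slightly short of 45°, because joint 6 was close to its limit.
- **Position:** the bottom end is about 10 cm above the tile (foot at z = 0.111 m). The tube's middle is within about 1–2 cm of the tile centre.
- **Hold:** the gripper is closed to about 35 mm on the cap at 40 N. Joint speeds are about 0.001 rad/s and the outside force is below 1 N.
- **Other things:** the blue tubes still stand in their holes, and I saw nothing else moved in the last views. I did not measure each item.

- **Joint 6 limit:** my first tilt, with the fingers pointing away from the robot, ran joint 6 to its lower limit of 0.12. I tilted the other way instead, where it touched 1.99 briefly and ended at 1.95 (limit 2).
- **Network results:** the red-tube finder gave some wrong or missing results in the scene and top views, in one case reporting the beaker. I went by the carton fit and the pictures instead.

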